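Find the hidden well of a dry-block heater with a sprung probe

TASK

Take the sprung temperature probe out of its stand, set its tip gently on the strip at either end of the heater's slot and slide it along, pressing only lightly so that the sprung stem is never pushed in near its stop, until it drops into the hidden well. Then push the probe fully home, so that its collar sits flat on the heater's cover, and let go of it. Leave the timer and the beaker where they are.

Things in the scene. Friction and masses are not known exactly. Their poses are not given: they have to be found in the camera images.
- probe_grip (a point): Centre of the probe's handle, half-way up it. Probe about 0.1 kg, upright in its stand at first. Handle: black, square 20 x 20 mm (flats square to x and y), 66 mm long along z (z up). Below it a round steel collar, 28 mm wide, 6 mm thick, underside 39 mm below this point; then a sprung steel stem, 8 mm wide, 40 mm long when fully out, tip 79 mm below this point.
- probe_tip (a point): Lowest point of the probe's sprung stem (round end of 4 mm radius); it moves into the handle along z as the stem is pressed in.
- stem (a joint): How far the sprung stem is pushed into the handle, m: 0 = fully out, hard stop at 0.020; the task fails above 0.016. Spring: 1 N to start moving, then 0.25 N per mm (3 N at 8 mm, 5 N at 16 mm).
- stand: Fixed grey block 60 x 60 x 50 mm in which the probe stands upright; origin at the centre of its underside, z up. Its hole (12 mm wide, 45 mm deep, open at the top) is in the middle; the probe's collar rests on the top, so the probe must be lifted more than 40 mm to come free.
- heater: Dry-block heater, fixed: a white-sided box 90 mm (x) x 200 mm (y) x 55 mm high, small dark display and three round keys on its -x side, metal cover on top with one long slot in the middle. Origin at the centre of its underside, z up.
- slot (a point): Centre of the slot in the heater's cover, level with the cover's top; z up, y along the slot. The slot is 17 mm wide (x) and 84 mm long (y from -42 to +42 mm); its floor, 5 mm below the cover's top, is a plain flat dark metal strip. With the probe fully home its collar rests on the cover, across the slot, and the tip is 35 mm below the strip.
- strip (a point): Centre of the upper face of the strip on the slot's floor, 5 mm below point slot, same axes. A round well, 12.5 mm wide, deep enough for the stem, lies hidden in the strip on the slot's centre line, its centre anywhere from y = -24 to +24 mm, new each time. A flush plug of the same metal closes it and cannot be told by eye; it yields to about 0.3 N and stays down.
- lab_timer: Bystander: white lab timer lying on the worktop, 62 x 66 x 19 mm; origin at the centre of its underside. Not to be disturbed.
- beaker_50: Bystander: small clear beaker, 44 mm diameter, 58 mm high; origin at the centre of its underside. Not to be disturbed.
- probe: The whole probe; origin at the centre of the underside of its collar, 39 mm below point probe_grip, same axes.

How it is judged:
By the outcome, as a careful person would: the job done as asked, in the order asked, and still so for the second after the job is handed in, with the robot touching nothing.
It also fails if it takes over 58 s, if anything falls off the work surface, if the arm or the gripper's body presses on something with over 40 N, if the wrist force passes 120 N, or if a joint passes its speed limit or range.

ROBOT

A 6-joint arm with a two-finger parallel gripper is mounted at the origin on a cart in front of the work surface, level with it; the furniture and walls round the work are solid. World frame = base frame: x ahead of the robot, y to its left, z up, the work surface at z = 0. Lengths are in m, angles in rad, forces in N, time in s.
With the tool pointing down it reaches from about 0.35 to 0.975 m from the base axis. Payload 7.1 kg.
Tool frame: the origin (TCP) lies on the front face of the gripper's body, between the roots of the fingers; the fingertips stand ahead of it and the grasp point (between the pads) lies 61 mm ahead of it (arm.finger_overhang is the z of the fingertips in the tool frame, in m); z points along the fingers, y is the line along which they close (so a half turn about z gives the same grasp; the last joint's range is limited). The gripper opens to 88 mm and grips with 3 to 60 N. Pads are 20 mm wide; open, the fingers measure 115 mm over their backs; the gripper's body (75 mm by 178 mm) begins 61 mm behind the grasp point.
Start: joints at [-1.232, 0.423, 1.63, -0, 1.089, -0.019], TCP at [0.219, -0.585, 0.303] pointing down, gripper open.
Joint ranges: [-3, 3], [-0.9, 2.11], [0.09, 2.58], [-1.31, 4.45], [0.11, 2.69], [-2.54, 2.54]. Speed limits (rad/s): [2.39, 2.39, 3.01, 3.14, 3.14, 3.14].

INTERFACE

Orientations are given as a 3x3 rotation matrix whose columns are the frame's x, y, z axes.
In Python, from workcell import arm gives the robot as it stands.
- The arm moves only by the tool play_rows, never from a script. Its argument "steps" is a list of rows, each a list of 3 entries, a list of its own where there are three numbers: the shift along the tool's x, y, z in mm, then the turn, a rotation vector about the tool's x, y, z in degrees, then the finger opening in mm, from 0 to 87.8. A call has 1 to 5 rows; each row is the pose to reach, as a shift and turn from the pose commanded when the call began, along the tool's axes at that moment; what a row does not reach only later rows make up. A row lasts 1/12 s, in which the tool goes at most 41.7 mm and 7.16 degrees, less where a joint would pass 70% of its speed; a pose out of reach is approached as far as the arm can. A call with a gripper value outside its range is refused whole. The fingers move at their own pace and stop on an object; "newtons" is the grip in N (left out, the last holds). Time passes only in rows, so rows that repeat a pose let the fingers close. It gives the time, the measured TCP pose, the force, the opening and the grip force at its end, in the units of the state.
- arm.get_state(): the state, without advancing time (a new reading comes with each control period).
- arm.camera(name): name is "scene" or "top"; returns a dict with "color" (384x512x3 uint8, red, green, blue), "fov_y" (degrees; the focal length in pixels is half the picture's height over the tangent of half this angle, whatever the lens; pixels are square), "cx", "cy" (the principal point, pixels), "origin" and "rotation" of the camera in the world. Camera axes: x right, y down, z forward; pixel columns grow to the right and rows downward; lengths in m; the calibration is good to about 2 mm. A picture is of the moment at which its call begins. There is no depth.
- arm.sign_off(): hands the job in; it is judged then, once.
Trained networks look in a picture, given as the dict that the camera call returned (one of the last four; its "shot" number tells which), for a name from the list of things; names that differ only in an ending like _2 or _b are one class to them, and where a whole thing is asked for, a point or a joint stands for the part that bears it (a point fixed in the world has none). Each returns a list of dicts, best first, with "p" (0 to 1); they miss things now and then, are a little off and sometimes report something else, mostly with a low value. They report only what shows in the picture. A call takes as long as a camera call.
- arm.masks_of(picture, name): "pixels" (384x512 bool, what is visible of it) and "rect" ([left, top, width, height] in pixels, round what is visible of it).
The state is a dict: "time": time; "joint_positions": joint angles; "joint_velocities": joint speeds; "joint_torque": joint torques, N m; "position": TCP position; "orientation": TCP orientation; "contact_force": force on the tool from outside, world axes, zero at the start; "ft_torque": the same for the moment, N m; "grip_width": finger opening in m; "gripper_force": force on a finger pad.
Only numpy, scipy, OpenCV 4.12 (cv2) and the standard library are available. Lean on these libraries where they do the work, as an engineer would, in place of code of your own. Each camera call takes 0.05 s, during which the arm holds its last target. There are 200 camera calls.

## Working session

There is one attempt and no reset: what is moved stays moved. The work goes in short steps, Python scripts to look and compute and a tool call to move; the robot and the scene stay as the last step left them, time stands still between calls to the robot, and variables do not carry over. Pictures are saved under pics/ and viewed, at most 10 in all, crops included, and the job is handed in when it is done.

Besides the shell and the picture viewer there is one more tool, called after "Emit:" as a command line: name --argument value ..., lists and objects as JSON in quotes. play_rows: Moves the arm, as the interface text tells. Its arguments: {"type":"object","properties":{"steps":{"type":"array"},"newtons":{"type":"number"}},"required":["steps"]}

```bash
mkdir -p pics; ls; cat > h.py <<'E'
import numpy as np, cv2
from workcell import arm
def ray(c,u,v):
    f=c["color"].shape[0]/2/np.tan(np.radians(c["fov_y"])/2)
    d=np.array(c["rotation"])@np.array([(u-c["cx"])/f,(v-c["cy"])/f,1]); return np.array(c["origin"]),d
def onz(c,u,v,z):
    o,d=ray(c,u,v); return o+d*(z-o[2])/d[2]
def proj(c,p):
    f=c["color"].shape[0]/2/np.tan(np.radians(c["fov_y"])/2)
    q=np.array(c["rotation"]).T@(np.array(p)-np.array(c["origin"])); return np.array([q[0]/q[2]*f+c["cx"],q[1]/q[2]*f+c["cy"]])
E
python3 - <<'E'
from h import *
ims=[]
for n in ("top","scene"):
    c=arm.camera(n); ims.append(c["color"])
    print(n,np.round(c["origin"],3),np.round(c["rotation"],2).tolist(),c["fov_y"],c["cx"],c["cy"])
    for o in ("probe","probe_grip","stand","heater","slot","lab_timer","beaker_50"):
        for m in arm.masks_of(c,o)[:2]:
            ys,xs=np.nonzero(m["pixels"]); print(o,round(m["p"],2),m["rect"],xs.mean().round(1),ys.mean().round(1))
for n,i in zip("ts",ims): cv2.imwrite(f"pics/{n}0.png",i[:,:,::-1])
print(arm.get_state(), arm.finger_overhang)
E
```

```text
pics
top [0.385 0.018 1.408] [[0.01, -0.99, 0.14], [-1.0, -0.02, -0.01], [0.01, -0.14, -0.99]] 43.94954275669199 253.12217847471337 184.83017280959214
probe 0.57 [141.2, 198.7, 17.0, 14.1] 148.4 207.1
stand 0.64 [138.8, 195.1, 29.5, 26.9] 154.6 210.7
heater 0.64 [234.4, 190.6, 74.5, 39.0] 269.7 207.8
slot 0.79 [233.5, 189.1, 73.2, 36.8] 270.2 207.9
lab_timer 0.6 [168.0, 129.7, 23.1, 20.9] 178.4 140.4
lab_timer 0.5 [235.0, 190.7, 72.1, 35.5] 270.2 207.7
scene [-0.188  0.435  0.953] [[-0.52, -0.6, 0.6], [-0.85, 0.38, -0.36], [-0.01, -0.7, -0.71]] 49.37164741938387 262.81782558651275 191.59020641960146
probe 0.75 [166.7, 238.7, 13.3, 20.6] 172.3 249.6
probe_grip 0.73 [159.3, 197.4, 23.4, 21.3] 169.2 208.8
probe_grip 0.71 [165.8, 235.3, 13.8, 24.9] 172.0 249.1
heater 0.56 [246.5, 184.6, 70.9, 55.4] 279.6 210.6
slot 0.63 [246.9, 178.8, 67.8, 61.7] 279.5 210.8
lab_timer 0.83 [161.1, 199.9, 22.0, 17.5] 169.3 208.8
beaker_50 0.16 [159.8, 246.6, 34.3, 35.2] 176.4 264.5
{'time': 0.8, 'joint_positions': array([-1.23200193e+00,  4.23048093e-01,  1.62993100e+00, -1.76243536e-05,
        1.08862620e+00, -1.89821769e-02]), 'joint_velocities': array([ 0.00052974,  0.0010503 , -0.00050561,  0.00030277, -0.00015614,
       -0.00130825]), 'joint_torque': array([-1.16503848e-03, -5.44511461e+01, -2.74035394e+01,  6.44145976e-02,
        1.67318014e-02,  2.37969175e-06]), 'position': array([ 0.21888902, -0.58537666,  0.30269529]), 'orientation': array([[ 9.36674903e-01,  3.50200123e-01, -1.89298778e-05],
       [ 3.50200123e-01, -9.36674903e-01,  6.73631111e-06],
       [-1.53720845e-05, -1.29389791e-05, -1.00000000e+00]]), 'contact_force': array([-0.09178746, -0.50805177,  0.43465902]), 'ft_torque': array([-0.03881432,  0.0846311 ,  0.01907224]), 'gripper_force': 0.0, 'grip_width': 0.08769848580851808} 0.08
```

```bash
python3 - <<'E'
import cv2,numpy as np
t=cv2.imread("pics/t0.png")[90:270,110:350]; s=cv2.imread("pics/s0.png")[150:310,120:360]
t=cv2.resize(t,None,fx=2.0,fy=2.0,interpolation=3)[:300]; 
a=cv2.resize(cv2.imread("pics/t0.png")[100:250,120:330],(798,570),interpolation=3)
b=cv2.resize(cv2.imread("pics/s0.png")[160:310,130:340],(798,570),interpolation=3)
cv2.imwrite("pics/t1.png",a);cv2.imwrite("pics/s1.png",b)
E
```

```text
(no output)
```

View pics/t1.png

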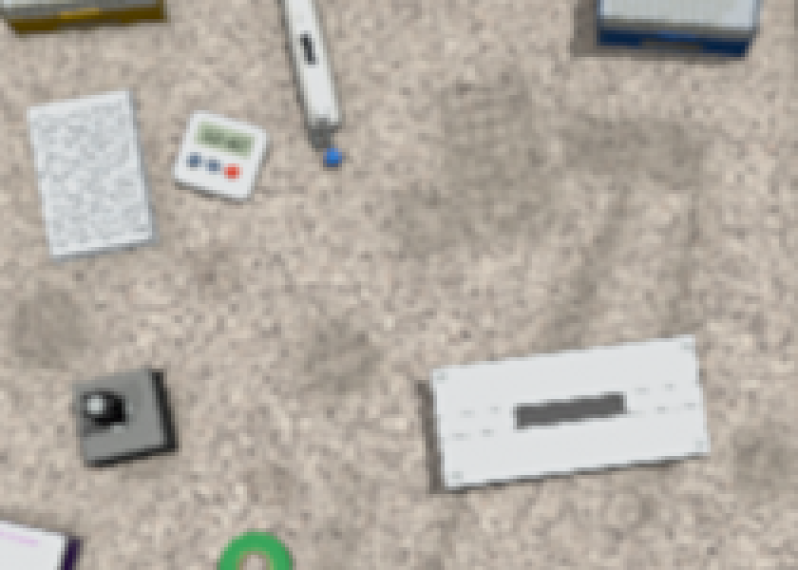

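View pics/s1.png

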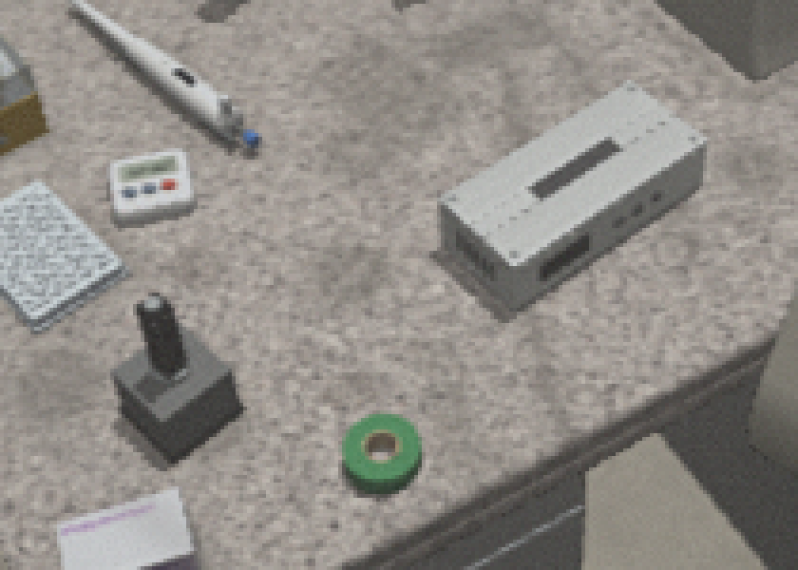

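Top crop (scale 3.8, offset 120,100): the probe is in its grey stand at about (100–122, 410), the heater has its slot at (570, 410) turned by a few degrees, and the timer is at (220, 155). The scene crop agrees with this. The beaker doesn't show in either crop, so I'll look at the full picture.

```bash
python3 - <<'E'
from h import *
for n,bx,sx in (("t",(225,180,85,50),"top"),("s",(245,175,75,60),"scene")):
    c=arm.camera(sx); im=c["color"]; g=cv2.cvtColor(im,cv2.COLOR_RGB2GRAY)
    if sx=="top":
        x0,y0,x1,y1=250,198,290,218
    else:
        x0,y0,x1,y1=265,195,296,214
    m=np.zeros_like(g); m[y0:y1,x0:x1]=(g[y0:y1,x0:x1]<150)
    k,l,st,ce=cv2.connectedComponentsWithStats(m); i=1+st[1:,4].argmax(); 
    ys,xs=np.nonzero(l==i)
    P=np.array([onz(c,u,v,0.054)[:2] for u,v in zip(xs,ys)])
    r=cv2.minAreaRect((P*1000).astype(np.float32)); print(sx,"slot",st[i],ce[i],"c",P.mean(0).round(4),r)
    w=np.linalg.eigh(np.cov(P.T))[1][:,1]; print("yaw",np.degrees(np.arctan2(-w[0]*np.sign(w[1]),abs(w[1]))))
    if sx=="top":
        # heater cover
        b=np.zeros_like(g); b[185:235,228:312]=g[185:235,228:312]>205
        b=cv2.morphologyEx(b,cv2.MORPH_CLOSE,np.ones((9,9))); b=cv2.morphologyEx(b,cv2.MORPH_OPEN,np.ones((5,5)))
        k,l,st,ce=cv2.connectedComponentsWithStats(b); i=1+st[1:,4].argmax(); ys,xs=np.nonzero(l==i)
        P=np.array([onz(c,u,v,0.055)[:2] for u,v in zip(xs,ys)]); print("cover",cv2.minAreaRect((P*1000).astype(np.float32)),P.mean(0))
    print("handle top",[onz(c,u,v,0.122).round(4) for u,v in ([(120+100/3.8,100+405/3.8)] if sx=="top" else [(130+152/3.8,160+302/3.8)])])
    for o in ("probe","stand"):
        for q in arm.masks_of(c,o)[:1]:
            ys,xs=np.nonzero(q["pixels"]);print(o,q["p"],q["rect"],onz(c,xs.mean(),ys.mean(),0.083 if o=="probe" else .05).round(4))
    cv2.imwrite(f"pics/full_{n}.png",im[:,:,::-1])
a=np.hstack([cv2.resize(cv2.imread("pics/full_t.png"),(400,300)),cv2.resize(cv2.imread("pics/full_s.png"),(400,300))])
cv2.imwrite("pics/both.png",a)
E
```

```text
top slot [256 204  29   9 153] [269.48366013 207.73202614] c [ 0.5061 -0.038 ] ((506.1016845703125, -38.68158721923828), (15.253594398498535, 80.77316284179688), 8.012662887573242)
yaw 8.429994299871128
cover ((507.08343505859375, -38.86962890625), (87.8631820678711, 198.03610229492188), 8.233560562133789) [ 0.50635634 -0.03846836]
handle top [array([0.4981, 0.2983, 0.122 ])]
probe 0.53 [143.4, 202.4, 13.9, 14.2] [0.5008 0.3008 0.083 ]
stand 0.59 [138.3, 196.4, 28.6, 23.7] [0.4961 0.2922 0.05  ]
scene slot [269 196  25  17 126] [280.84126984 203.98412698] c [ 0.5042 -0.0377] ((504.4193420410156, -38.52854537963867), (17.571327209472656, 82.86167907714844), 8.434700965881348)
yaw 8.314093872258098
handle top [array([0.4986, 0.3017, 0.122 ])]
probe 0.61 [167.1, 239.0, 13.4, 20.8] [0.4973 0.3033 0.083 ]
stand 0.64 [157.4, 246.8, 36.2, 34.3] [0.4702 0.3084 0.05  ]
```

View pics/both.png

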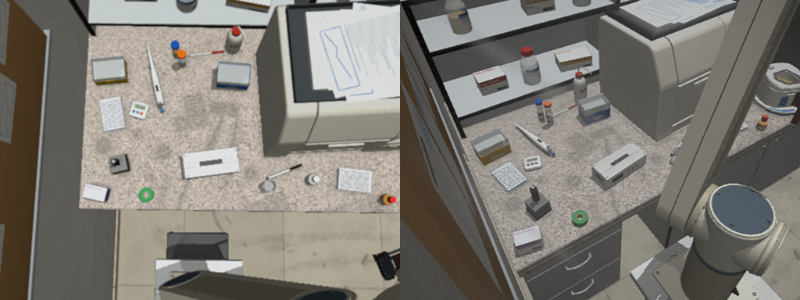

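The full views show the beaker at about (268, 185) in the left view, just off the heater's -y end. The path between the stand and the heater is clear. Next I'll refine the probe's axis and the stand's yaw.

```bash
python3 - <<'E'
from h import *
from scipy.optimize import least_squares
obs=[]
cams={}
for n,(x0,y0,x1,y1) in (("top",(136,190,172,228)),("scene",(155,228,198,285))):
    c=arm.camera(n); cams[n]=c; g=cv2.cvtColor(c["color"],cv2.COLOR_RGB2GRAY); 
    print(n); print("\n".join(" ".join(f"{v:3d}" for v in r) for r in (g[196:222,138:168] if n=="top" else g[236:264,160:186])))
for p in [(0.498,0.301,z) for z in (.05,.056,.122)]: print(p,[proj(cams[n],p).round(1) for n in cams])
E
```

```text
top
168 176 180 181 176 171 173 174 171 176 192 195 182 175 176 171 173 177 169 156 143 141 160 168 159 153 158 172 173 168
165 167 167 174 176 172 177 177 170 173 182 185 170 164 166 160 156 155 151 142 129 111 109 111 113 135 159 172 170 170
176 169 161 163 171 173 174 169 165 164 163 160 150 147 149 144 142 141 140 140 132 104  65  52  73 126 164 174 174 175
178 168 162 163 169 168 162 153 151 148 145 143 139 139 140 138 138 137 139 141 139 114  65  35  63 127 169 173 174 178
168 159 155 154 154 152 147 142 141 141 140 140 139 137 138 135 133 132 136 142 141 121  78  43  61 124 165 169 168 173
163 149 144 143 142 141 138 136 136 137 137 138 138 134 133 129 128 128 133 140 140 127  87  48  52 103 146 158 162 168
167 149 139 136 134 131 124 111 106 109 111 116 126 127 128 128 127 128 130 136 139 130  98  54  41  77 123 152 163 169
175 154 138 122 101  95  94  87  70  62  64  74  94 108 116 126 128 127 127 134 141 137 110  61  38  59 109 148 162 173
180 149 130 103  72  90 125 134 104  59  34  37  51  70  94 117 127 127 127 133 141 140 116  67  36  52 104 141 153 168
173 142 130 103 
[... 4447 characters left out ...]
21  93  80  79  85 105 103  78  67  91 120 109  82 106 111 122 115 117 121 119
 85  80 112 120 122 117 100  83  78  78  80  85  87  85  88  82  82  82 100 117 120 116 118 118 122 114
 98  64  88 106 117  97  81  78  77  81  79  79  78  77  76  78 102 115 119 117 117 120 124 118 118  98
119  78  63  79 101  96  78  77  80  81  79  75  79  84 105 116 119 117 119 114 119 120 118 100  82  67
120  77  58  67  79 103  98  81  77  79  74  84  82 101 117 120 119 115 114 117 120 118 103  75  62  64
(0.498, 0.301, 0.05) [array([150.8, 208.9]), array([175. , 256.4])]
(0.498, 0.301, 0.056) [array([150.3, 208.7]), array([174.6, 255.1])]
(0.498, 0.301, 0.122) [array([145.3, 206.6]), array([170.4, 239.5])]
```

Emit:
play_rows --steps '[[[25,-31,0],[0,0,0],87],[[50,-63,0],[0,0,0],87],[[75,-94,0],[0,0,0],87],[[100,-126,0],[0,0,0],87],[[125,-157,0],[0,0,0],87]]' --newtons 15

```text
time: 1.62
position: [0.281, -0.3928, 0.3027]
orientation: [[0.937, 0.35, 0.0], [0.35, -0.937, 0.0], [0.0, 0.0, -1.0]]
contact_force: [1.1, 0.2, -0.7]
grip_width: 0.0867
gripper_force: 0.0
```

Emit:
play_rows --steps '[[[25,-31,0],[0,0,0],87],[[50,-63,0],[0,0,0],87],[[75,-94,0],[0,0,0],87],[[100,-126,0],[0,0,0],87],[[125,-157,0],[0,0,0],87]]'

```text
time: 2.03
position: [0.3431, -0.2019, 0.3029]
orientation: [[0.937, 0.35, 0.001], [0.35, -0.937, -0.0], [0.0, 0.001, -1.0]]
contact_force: [0.9, -0.4, -0.1]
grip_width: 0.0869
gripper_force: 0.0
```

Emit:
play_rows --steps '[[[25,-31,0],[0,0,0],87],[[50,-63,0],[0,0,0],87],[[75,-94,0],[0,0,0],87],[[100,-126,0],[0,0,0],87],[[125,-157,0],[0,0,0],87]]'

```text
time: 2.45
position: [0.4054, -0.0108, 0.3031]
orientation: [[0.937, 0.35, 0.001], [0.35, -0.937, -0.0], [0.001, 0.0, -1.0]]
contact_force: [0.8, -0.7, -0.7]
grip_width: 0.0869
gripper_force: 0.0
```

Emit:
play_rows --steps '[[[20,-26,0],[0,0,0],87],[[39,-52,0],[0,0,0],87],[[59,-78,0],[0,0,0],87],[[79,-104,0],[0,0,0],87],[[98,-131,0],[0,0,0],87]]'

```text
time: 2.87
position: [0.4515, 0.146, 0.3029]
orientation: [[0.937, 0.351, 0.001], [0.351, -0.937, 0.0], [0.001, 0.0, -1.0]]
contact_force: [0.9, -1.1, -0.2]
grip_width: 0.0866
gripper_force: 0.0
```

Emit:
play_rows --steps '[[[20,-26,0],[0,0,2],70],[[39,-52,0],[0,0,5],60],[[59,-78,0],[0,0,7],50],[[79,-104,0],[0,0,10],50],[[98,-131,0],[0,0,10],50]]'

```text
time: 3.28
position: [0.4974, 0.3029, 0.3027]
orientation: [[0.984, 0.18, 0.0], [0.18, -0.984, 0.0], [0.0, -0.0, -1.0]]
contact_force: [0.6, -1.2, -0.1]
grip_width: 0.0571
gripper_force: 0.0
```

Emit:
play_rows --steps '[[[0,0,0],[0,0,0],50]]'

```text
time: 3.37
position: [0.4985, 0.3059, 0.303]
orientation: [[0.983, 0.185, 0.002], [0.185, -0.983, 0.003], [0.003, -0.002, -1.0]]
contact_force: [-0.2, -0.4, 0.2]
grip_width: 0.0516
gripper_force: 0.0
```

```bash
python3 - <<'E'
from h import *
s=arm.get_state(); print(s["position"],s["orientation"].round(4).tolist(),s["contact_force"],s["ft_torque"])
R=s["orientation"];print("shift mm",R.T@(np.array([.498,.302,.150])-s["position"])*1000)
E
```

```text
[0.49846389 0.30588209 0.3029911 ] [[0.9828, 0.1849, 0.0025], [0.1849, -0.9828, 0.0026], [0.0029, -0.0021, -1.0]] [-0.18559987 -0.41957087  0.24587794] [0.01980669 0.01667371 0.01707383]
shift mm [ -1.61751159   4.05629978 152.97873688]
```

Emit:
play_rows --steps '[[[0,0,35],[0,0,0],50],[[0,0,70],[0,0,0],50],[[0,0,100],[0,0,0],50],[[0,0,120],[0,0,0],50],[[0,0,120],[0,0,0],50]]'

```text
time: 3.78
position: [0.4947, 0.2994, 0.1785]
orientation: [[0.983, 0.182, -0.007], [0.182, -0.983, -0.004], [-0.007, 0.003, -1.0]]
contact_force: [-1.1, -0.1, -1.4]
grip_width: 0.0498
gripper_force: 0.0
```

Emit:
play_rows --steps '[[[0,0,20],[0,0,0],50],[[0,0,33],[0,0,0],50],[[0,0,33],[0,0,0],50],[[0,0,33],[0,0,0],50]]'

```text
time: 4.12
position: [0.497, 0.301, 0.15]
orientation: [[0.983, 0.182, -0.001], [0.182, -0.983, -0.0], [-0.001, 0.0, -1.0]]
contact_force: [0.2, 0.2, 0.3]
grip_width: 0.05
gripper_force: 0.0
```

```bash
python3 - <<'E'
from h import *
s=arm.get_state(); print(s["position"],s["orientation"].round(4).tolist(),s["contact_force"])
c=arm.camera("scene"); cv2.imwrite("pics/g.png",cv2.resize(c["color"][190:290,120:255,::-1],(800,592),interpolation=3))
E
```

```text
[0.49700419 0.3009632  0.14998835] [[0.9833, 0.1822, -0.0006], [0.1822, -0.9833, -0.0004], [-0.0006, 0.0003, -1.0]] [0.20355263 0.21002129 0.29843124]
```

View pics/g.png

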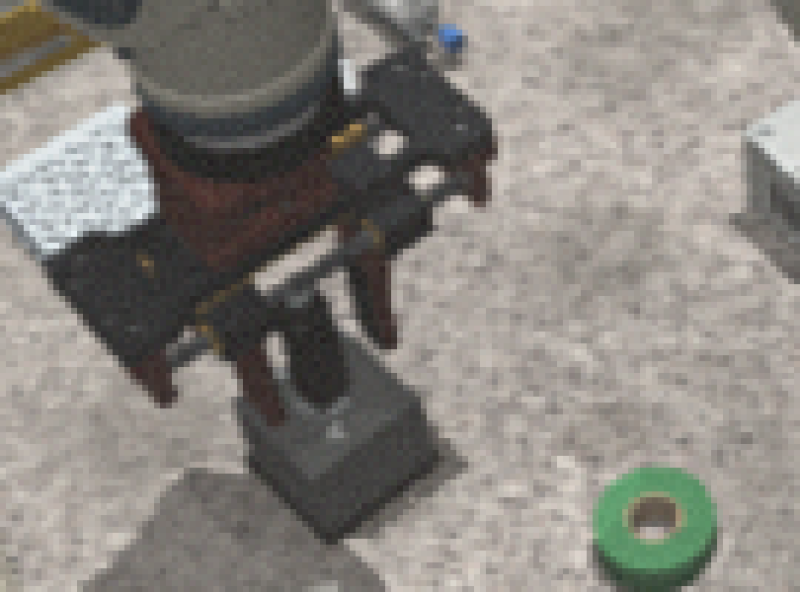

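The open fingers stand either side of the black handle, roughly centred on it. I'll close gently.

Emit:
play_rows --steps '[[[1,0,0],[0,0,0],40],[[1,0,0],[0,0,0],30],[[1,0,0],[0,0,0],24],[[1,0,0],[0,0,0],22],[[1,0,0],[0,0,0],18]]' --newtons 8

```text
time: 4.58
position: [0.4982, 0.3015, 0.1501]
orientation: [[0.983, 0.182, 0.001], [0.182, -0.983, 0.001], [0.001, -0.0, -1.0]]
contact_force: [0.6, 0.4, -0.3]
grip_width: 0.0205
gripper_force: 0.7
```

Emit:
play_rows --steps '[[[0,0,0],[0,0,0],10],[[0,0,0],[0,0,0],10],[[0,0,0],[0,0,0],10]]'

```text
time: 4.83
position: [0.4982, 0.3015, 0.1501]
orientation: [[0.983, 0.182, 0.001], [0.182, -0.983, 0.0], [0.001, -0.0, -1.0]]
contact_force: [-0.4, 0.1, 4.3]
grip_width: 0.02
gripper_force: 8.0
```

Emit:
play_rows --steps '[[[0,0,0],[0,0,0],10],[[0,0,-3],[0,0,0],10],[[0,0,-12],[0,0,0],10],[[0,0,-25],[0,0,0],10],[[0,0,-38],[0,0,0],10]]' --newtons 30

```text
time: 5.25
position: [0.4977, 0.3011, 0.1885]
orientation: [[0.983, 0.182, -0.001], [0.182, -0.983, -0.001], [-0.001, 0.001, -1.0]]
contact_force: [-0.2, 0.2, -2.2]
grip_width: 0.0197
gripper_force: 30.0
```

Emit:
play_rows --steps '[[[0,0,-14],[0,0,0],10],[[0,0,-28],[0,0,0],10],[[0,0,-42],[0,0,0],10],[[0,0,-42],[0,0,0],10],[[0,0,-42],[0,0,0],10]]'

```text
time: 5.67
position: [0.4984, 0.3015, 0.2312]
orientation: [[0.983, 0.182, 0.002], [0.182, -0.983, 0.001], [0.002, -0.001, -1.0]]
contact_force: [0.2, 0.3, -1.5]
grip_width: 0.02
gripper_force: 30.0
```

```bash
python3 - <<'E'
from h import *
s=arm.get_state(); print(s["position"],s["orientation"].round(4).tolist(),s["contact_force"],s["ft_torque"],s["grip_width"],s["gripper_force"])
yaw=np.radians(8.3); yv=np.array([-np.sin(yaw),np.cos(yaw),0]); C=np.array([.506,-.0385,.05])
for e in (33,-33): print(e,s["orientation"].T@(C+yv*e/1000+[0,0,.18]-s["position"])*1000)
E
```

```text
[0.49838537 0.30148344 0.23120936] [[0.9833, 0.1822, 0.0022], [0.1822, -0.9833, 0.0012], [0.0024, -0.0008, -1.0]] [ 0.15991283  0.33467822 -1.5044823 ] [-0.02514677 -0.00201494 -0.03512071] 0.019955482762706454 29.999576210975647
33 [-53.20293104 302.70363745   0.84702909]
-33 [-55.73587587 368.65499004   0.78974075]
```

Emit:
play_rows --steps '[[[-4,25,0],[0,0,0],10],[[-10,60,0],[0,0,0],10],[[-17,95,0],[0,0,1],10],[[-23,130,0],[0,0,1],10],[[-29,165,0],[0,0,2],10]]'

```text
time: 6.08
position: [0.4986, 0.1323, 0.229]
orientation: [[0.989, 0.149, -0.002], [0.149, -0.989, -0.0], [-0.002, 0.0, -1.0]]
contact_force: [0.5, -0.4, -0.5]
grip_width: 0.0199
gripper_force: 30.0
```

```bash
cat > t.py <<'E'
from h import *
import sys
e,z=float(sys.argv[1]),float(sys.argv[2])
s=arm.get_state(); print(s["position"],s["contact_force"].round(2),s["ft_torque"].round(3),s["time"])
R=s["orientation"]; print("yaw",np.degrees(np.arctan2(R[1,0],R[0,0])))
yaw=np.radians(8.3); yv=np.array([-np.sin(yaw),np.cos(yaw),0]); C=np.array([.506,-.0385,z])
print("shift",R.T@(C+yv*e/1000-s["position"])*1000)
E
python3 t.py 33 .225
```

```text
[0.49863912 0.1322706  0.22898095] [ 0.49 -0.36 -0.45] [-0.019  0.017  0.02 ] 6.0833
yaw 8.540865220624644
shift [-17.93758837 136.96934302   4.04147887]
```

Emit:
play_rows --steps '[[[-5,35,1],[0,0,0],10],[[-10,70,2],[0,0,0],10],[[-14,105,3],[0,0,0],10],[[-18,132,4],[0,0,0],10],[[-18,136,4],[0,0,0],10]]'

```text
time: 6.5
position: [0.501, -0.0068, 0.2249]
orientation: [[0.989, 0.145, -0.002], [0.145, -0.989, -0.001], [-0.002, 0.0, -1.0]]
contact_force: [0.6, -0.3, -1.3]
grip_width: 0.0201
gripper_force: 30.0
```

Emit:
play_rows --steps '[[[0,0,0],[0,0,0],10],[[0,0,0],[0,0,0],10],[[0,0,0],[0,0,0],10],[[0,0,0],[0,0,0],10]]'

```text
time: 6.83
position: [0.5018, -0.0022, 0.2255]
orientation: [[0.989, 0.149, -0.0], [0.149, -0.989, 0.0], [-0.0, -0.0, -1.0]]
contact_force: [0.7, 0.1, -2.4]
grip_width: 0.02
gripper_force: 30.0
```

```bash
python3 t.py 33 .200; python3 - <<'E'
from h import *
c=arm.camera("scene"); u,v=proj(c,[.50,-.01,.07]).astype(int);print(u,v)
s=arm.get_state()["position"]; print("tip pred",proj(c,s-[0,0,.140]),"coll",proj(c,s-[0,0,.1]),"slot ends",[proj(c,np.array([.506-.144*e,-.0385+.99*e,.055])) for e in(.042,-.042)])
a=c["color"][v-35:v+25,u-40:u+40,::-1]; print("off",u-40,v-35); cv2.imwrite("pics/h.png",cv2.resize(a,(800,600),interpolation=3))
E
```

```text
[ 0.50178355 -0.00218198  0.22553845] [ 0.7   0.06 -2.38] [ 0.016 -0.008 -0.002] 6.8333
yaw 8.594072212252167
shift [-1.08012688  3.54558222 25.53814428]
273 204
tip pred [271.11397087 201.74471272] coll [271.12991001 191.89194304] slot ends [array([269.91268146, 210.11424849]), array([291.32303129, 196.54089058])]
off 233 169
```

View pics/h.png

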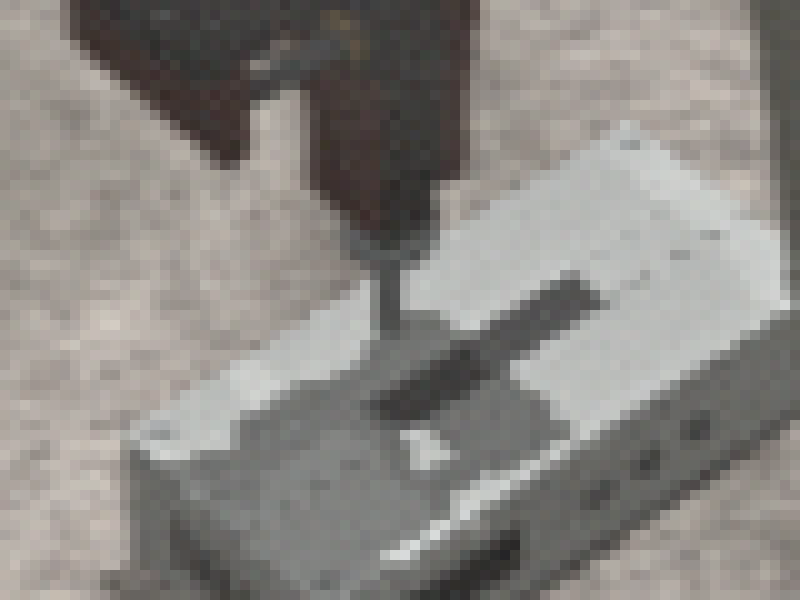

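The stem tip shows at about (271, 202) in full-picture pixels, which matches the prediction, so the probe sits centred in the grip. It is just above the +y end of the slot. I'll lower it close to the cover, inside the slot's outline.

Emit:
play_rows --steps '[[[-1,3,8],[0,0,0],10],[[-1,3,16],[0,0,0],10],[[-1,3,22],[0,0,0],10],[[-1,3,25],[0,0,0],10],[[-1,3,25],[0,0,0],10]]' --newtons 50

```text
time: 7.3
position: [0.5007, -0.0064, 0.1995]
orientation: [[0.989, 0.148, -0.002], [0.148, -0.989, 0.0], [-0.002, -0.0, -1.0]]
contact_force: [0.2, -0.1, -1.3]
grip_width: 0.0195
gripper_force: 50.0
```

Emit:
play_rows --steps '[[[0,0,0],[0,0,0],10],[[0,0,0],[0,0,0],10],[[0,0,0],[0,0,0],10],[[0,0,0],[0,0,0],10]]'

```text
time: 7.63
position: [0.5015, -0.0065, 0.201]
orientation: [[0.989, 0.148, 0.001], [0.148, -0.989, -0.0], [0.001, 0.0, -1.0]]
contact_force: [-0.1, -0.2, -2.0]
grip_width: 0.0199
gripper_force: 50.0
```

```bash
python3 t.py 33 .186; python3 - <<'E'
from h import *
c=arm.camera("scene"); u,v=273,204
s=arm.get_state()["position"]; print("tip pred",proj(c,s-[0,0,.140]))
a=c["color"][v-35:v+25,u-40:u+40,::-1]; cv2.imwrite("pics/i.png",cv2.resize(a,(800,600),interpolation=3))
E
```

```text
[ 0.50154041 -0.00650665  0.20097836] [-0.1  -0.16 -1.99] [0.016 0.045 0.023] 7.6333
yaw 8.497866171818766
shift [-0.21320531 -0.70069336 14.97812976]
tip pred [272.42522509 207.10027676]
```

View pics/i.png

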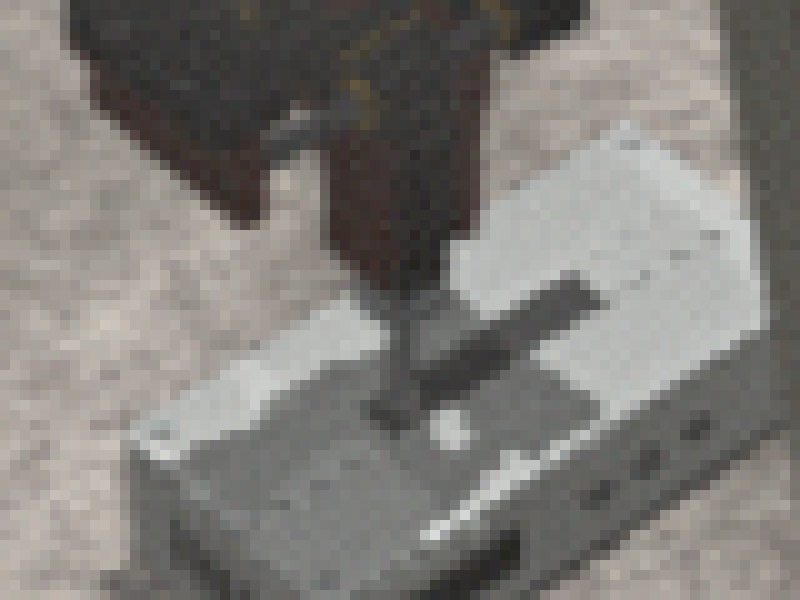

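The tip is at about (403, 385) in the crop, over the slot 7–9 mm from its +y end and within about 1 mm of the centre line. I'll descend gently to about 4 mm of stem compression.

Emit:
play_rows --steps '[[[0,0,4],[0,0,0],10],[[0,0,8],[0,0,0],10],[[0,0,10],[0,0,0],10],[[0,0,11],[0,0,0],10],[[0,0,11],[0,0,0],10]]'

```text
time: 8.1
position: [0.5012, -0.0065, 0.1893]
orientation: [[0.989, 0.148, -0.001], [0.148, -0.989, 0.0], [-0.001, -0.0, -1.0]]
contact_force: [-0.5, 0.4, 0.7]
grip_width: 0.0197
gripper_force: 50.0
```

Emit:
play_rows --steps '[[[0,0,1],[0,0,0],10],[[0,0,2],[0,0,0],10],[[0,0,3],[0,0,0],10],[[0,0,4],[0,0,0],10],[[0,0,4],[0,0,0],10]]'

```text
time: 8.52
position: [0.5012, -0.0065, 0.1855]
orientation: [[0.989, 0.148, -0.0], [0.148, -0.989, 0.0], [-0.0, -0.0, -1.0]]
contact_force: [-1.4, 0.1, 0.6]
grip_width: 0.0198
gripper_force: 50.0
```

Emit:
play_rows --steps '[[[0,0,0],[0,0,0],10],[[0,0,0],[0,0,0],10]]'

```text
time: 8.68
position: [0.5013, -0.0065, 0.1857]
orientation: [[0.989, 0.148, -0.0], [0.148, -0.989, 0.0], [-0.0, -0.0, -1.0]]
contact_force: [-1.1, 1.0, 0.8]
grip_width: 0.0201
gripper_force: 50.0
```

```bash
python3 t.py 33 .186
```

```text
[ 0.50126961 -0.0064745   0.18569691] [-1.06  0.98  0.79] [ 0.067  0.328 -0.046] 8.6833
yaw 8.498450576703567
shift [ 0.05988977 -0.62688935 -0.30307037]
```

Emit:
play_rows --steps '[[[-1,0,0],[0,0,0],10],[[-1,0,0],[0,0,0],10]]'

```text
time: 8.85
position: [0.5007, -0.0066, 0.1859]
orientation: [[0.989, 0.148, 0.001], [0.148, -0.989, 0.0], [0.001, 0.0, -1.0]]
contact_force: [0.7, 0.6, 1.5]
grip_width: 0.0196
gripper_force: 50.0
```

```bash
python3 t.py 33 .186
```

```text
[ 0.50072724 -0.00658313  0.18590206] [0.74 0.58 1.48] [ 0.13  -0.027 -0.025] 8.85
yaw 8.497771919036749
shift [ 0.61251727 -0.65416147 -0.09723317]
```

Emit:
play_rows --steps '[[[-1,0,0],[0,0,0],10],[[-1,0,0],[0,0,0],10]]'

```text
time: 9.02
position: [0.4997, -0.0068, 0.1859]
orientation: [[0.989, 0.148, 0.001], [0.148, -0.989, -0.0], [0.001, 0.0, -1.0]]
contact_force: [1.8, 0.7, 0.6]
grip_width: 0.0196
gripper_force: 50.0
```

```bash
python3 t.py 33 .186
```

```text
[ 0.4997364  -0.00678373  0.18591208] [1.8  0.69 0.6 ] [ 0.016 -0.281 -0.036] 9.0167
yaw 8.502891204152865
shift [ 1.62217169 -0.70598706 -0.08605341]
```

Emit:
play_rows --steps '[[[-1,0,0],[0,0,0],10],[[-1,0,0],[0,0,0],10]]'

```text
time: 9.18
position: [0.4985, -0.007, 0.1858]
orientation: [[0.989, 0.148, 0.001], [0.148, -0.989, -0.0], [0.001, 0.0, -1.0]]
contact_force: [1.6, -0.1, 1.0]
grip_width: 0.0201
gripper_force: 50.0
```

```bash
python3 t.py 33 .186
```

```text
[ 0.49850917 -0.0069556   0.18581168] [ 1.61 -0.13  0.99] [-0.012 -0.313 -0.084] 9.1833
yaw 8.504015720872639
shift [ 2.86135173 -0.69443536 -0.18664923]
```

Emit:
play_rows --steps '[[[-1,0,0],[0,0,0],10],[[-1,0,0],[0,0,0],10]]'

```text
time: 9.35
position: [0.4973, -0.0071, 0.1857]
orientation: [[0.989, 0.148, 0.0], [0.148, -0.989, -0.0], [0.0, 0.0, -1.0]]
contact_force: [1.3, -0.1, 0.1]
grip_width: 0.0197
gripper_force: 50.0
```

```bash
python3 t.py 33 .186
```

```text
[ 0.49729436 -0.00710883  0.18570128] [ 1.32 -0.15  0.13] [-0.017 -0.298  0.039] 9.35
yaw 8.500949407590381
shift [ 4.0853199  -0.6665777  -0.29859294]
```

Emit:
play_rows --steps '[[[-1,0,0],[0,0,0],10],[[-1,0,0],[0,0,0],10]]'

```text
time: 9.52
position: [0.4961, -0.0072, 0.1856]
orientation: [[0.989, 0.148, -0.0], [0.148, -0.989, -0.0], [-0.0, -0.0, -1.0]]
contact_force: [0.9, 0.3, 0.7]
grip_width: 0.0198
gripper_force: 50.0
```

```bash
python3 t.py 33 .186
```

```text
[ 0.49613298 -0.00723588  0.18561105] [0.94 0.35 0.67] [-0.026 -0.231  0.009] 9.5167
yaw 8.499460432890727
shift [ 5.25253573 -0.62071345 -0.39104473]
```

Emit:
play_rows --steps '[[[-1,0,0],[0,0,0],10],[[-1,0,0],[0,0,0],10]]'

```text
time: 9.68
position: [0.4956, -0.0073, 0.1858]
orientation: [[0.989, 0.148, 0.001], [0.148, -0.989, 0.0], [0.001, 0.0, -1.0]]
contact_force: [2.8, 0.5, 1.0]
grip_width: 0.0197
gripper_force: 50.0
```

```bash
python3 t.py 33 .186
```

```text
[ 0.49562091 -0.00733581  0.18577857] [2.81 0.46 1.01] [ 0.193 -0.489  0.006] 9.6833
yaw 8.495071321039003
shift [ 5.77403959 -0.64428076 -0.21664277]
```

Emit:
play_rows --steps '[[[-1,0,0],[0,0,0],10],[[-1,0,0],[0,0,0],10]]'

```text
time: 9.85
position: [0.4952, -0.0074, 0.186]
orientation: [[0.989, 0.148, 0.002], [0.148, -0.989, 0.0], [0.002, 0.0, -1.0]]
contact_force: [4.2, 0.4, 0.7]
grip_width: 0.0197
gripper_force: 50.0
```

```bash
python3 t.py 33 .186
```

```text
[ 0.49518656 -0.00742908  0.18599674] [4.19 0.42 0.65] [ 0.351 -1.01   0.019] 9.85
yaw 8.488710702647426
shift [ 6.21714235 -0.67305963  0.01040544]
```

Emit:
play_rows --steps '[[[2,0,0],[0,0,0],10],[[4,0,0],[0,0,0],10],[[6,0,0],[0,0,0],10],[[8,0,0],[0,0,0],10],[[8,0,0],[0,0,0],10]]'

```text
time: 10.27
position: [0.5022, -0.0062, 0.1854]
orientation: [[0.989, 0.148, -0.001], [0.148, -0.989, 0.0], [-0.001, -0.0, -1.0]]
contact_force: [-0.9, 0.4, 0.7]
grip_width: 0.0198
gripper_force: 50.0
```

```bash
python3 t.py 33 .186
```

```text
[ 0.50223388 -0.00623694  0.18541888] [-0.89  0.36  0.67] [0.128 0.189 0.028] 10.2667
yaw 8.49906842151821
shift [-0.92937848 -0.53458586 -0.58013333]
```

Emit:
play_rows --steps '[[[1,0,0],[0,0,0],10],[[1,0,0],[0,0,0],10]]'

```text
time: 10.43
position: [0.5033, -0.0061, 0.1856]
orientation: [[0.989, 0.148, -0.0], [0.148, -0.989, 0.0], [-0.0, -0.0, -1.0]]
contact_force: [-1.5, -1.1, 0.8]
grip_width: 0.0198
gripper_force: 50.0
```

```bash
python3 t.py 33 .186
```

```text
[ 0.50330455 -0.00614073  0.18558333] [-1.5  -1.12  0.84] [ 0.072  0.289 -0.005] 10.4333
yaw 8.500734390397865
shift [-2.00209633 -0.59761636 -0.41599673]
```

Emit:
play_rows --steps '[[[1,0,0],[0,0,0],10],[[1,0,0],[0,0,0],10]]'

```text
time: 10.6
position: [0.5044, -0.006, 0.1857]
orientation: [[0.989, 0.148, -0.0], [0.148, -0.989, 0.0], [0.0, -0.0, -1.0]]
contact_force: [-1.9, 1.0, 0.5]
grip_width: 0.02
gripper_force: 50.0
```

```bash
python3 t.py 33 .186
```

```text
[ 0.50438367 -0.00598596  0.18565813] [-1.94  0.95  0.5 ] [ 0.072  0.255 -0.012] 10.6
yaw 8.501693232313205
shift [-3.09209779 -0.60409069 -0.3418501 ]
```

Emit:
play_rows --steps '[[[1,0,0],[0,0,0],10],[[1,0,0],[0,0,0],10]]'

```text
time: 10.77
position: [0.5053, -0.0059, 0.1857]
orientation: [[0.989, 0.148, -0.0], [0.148, -0.989, -0.0], [-0.0, -0.0, -1.0]]
contact_force: [-1.1, 0.4, 1.5]
grip_width: 0.0197
gripper_force: 50.0
```

```bash
python3 t.py 33 .186
```

```text
[ 0.50530061 -0.0058849   0.18566971] [-1.12  0.36  1.47] [ 0.016  0.344 -0.034] 10.7667
yaw 8.499051202713485
shift [-4.01398533 -0.63951507 -0.32957551]
```

Emit:
play_rows --steps '[[[1,0,0],[0,0,0],10],[[1,0,0],[0,0,0],10]]'

```text
time: 10.93
position: [0.5057, -0.0058, 0.1855]
orientation: [[0.989, 0.148, -0.002], [0.148, -0.989, -0.0], [-0.002, -0.0, -1.0]]
contact_force: [-3.5, -0.8, 0.4]
grip_width: 0.0195
gripper_force: 50.0
```

```bash
python3 t.py 33 .186
```

```text
[ 0.50569786 -0.00579648  0.18545767] [-3.52 -0.81  0.44] [-0.187  0.783 -0.002] 10.9333
yaw 8.506213319883269
shift [-4.42070622 -0.61137964 -0.53490244]
```

Emit:
play_rows --steps '[[[-2,0,0],[0,0,0],10],[[-4,0,0],[0,0,0],10],[[-5.7,0,1],[0,0,0],10],[[-5.7,0,2],[0,0,0],10],[[-5.7,0,2],[0,0,0],10]]'

```text
time: 11.35
position: [0.5011, -0.0066, 0.1838]
orientation: [[0.989, 0.148, 0.001], [0.148, -0.989, -0.0], [0.001, 0.0, -1.0]]
contact_force: [1.5, -1.3, 1.1]
grip_width: 0.0199
gripper_force: 50.0
```

Emit:
play_rows --steps '[[[0,1,0],[0,0,0],10],[[0,2,0],[0,0,0],10],[[0,3,0],[0,0,0],10],[[0,4,0],[0,0,0],10],[[0,5,0],[0,0,0],10]]'

```text
time: 11.77
position: [0.5011, -0.0115, 0.1835]
orientation: [[0.989, 0.148, -0.001], [0.148, -0.989, 0.0], [-0.001, -0.0, -1.0]]
contact_force: [-0.6, 1.2, 1.5]
grip_width: 0.0194
gripper_force: 50.0
```

```bash
python3 t.py 33 .184
```

```text
[ 0.50106745 -0.01151969  0.18354372] [-0.63  1.23  1.52] [0.425 0.079 0.015] 11.7667
yaw 8.499000533177119
shift [ 1.00515802 -5.58691718 -0.45549885]
```

Emit:
play_rows --steps '[[[0,1,0],[0,0,0],10],[[0,2,0],[0,0,0],10],[[0,3,0],[0,0,0],10]]'

```text
time: 12.02
position: [0.5017, -0.0146, 0.1836]
orientation: [[0.989, 0.148, -0.0], [0.148, -0.989, 0.0], [-0.0, -0.0, -1.0]]
contact_force: [0.3, 2.4, 0.8]
grip_width: 0.0199
gripper_force: 50.0
```

```bash
python3 t.py 33 .184
```

```text
[ 0.50167637 -0.01456354  0.18361218] [0.32 2.38 0.84] [ 0.486  0.153 -0.001] 12.0167
yaw 8.497892152342118
shift [ 0.85282811 -8.68726669 -0.38711914]
```

Emit:
play_rows --steps '[[[0,1,0],[0,0,0],10],[[0,2,0],[0,0,0],10],[[0,3,0],[0,0,0],10],[[0,4,0],[0,0,0],10]]'

```text
time: 12.35
position: [0.5024, -0.0186, 0.1837]
orientation: [[0.989, 0.148, 0.0], [0.148, -0.989, 0.0], [0.0, -0.0, -1.0]]
contact_force: [0.0, 1.5, 2.1]
grip_width: 0.0196
gripper_force: 50.0
```

```bash
python3 t.py 33 .184
```

```text
[ 0.50244532 -0.01855952  0.18368527] [0.03 1.51 2.1 ] [ 0.5    0.054 -0.001] 12.35
yaw 8.496756646838206
shift [  0.6827356  -12.75297008  -0.31456102]
```

Emit:
play_rows --steps '[[[0,1,0],[0,0,0],10],[[0,2,0],[0,0,0],10],[[0,3,0],[0,0,0],10],[[0,4,0],[0,0,0],10]]'

```text
time: 12.68
position: [0.5031, -0.0225, 0.1837]
orientation: [[0.989, 0.148, 0.0], [0.148, -0.989, 0.0], [0.0, -0.0, -1.0]]
contact_force: [0.8, 2.2, 1.8]
grip_width: 0.0196
gripper_force: 50.0
```

```bash
python3 t.py 33 .184
```

```text
[ 0.50305041 -0.02248597  0.18369383] [0.77 2.23 1.77] [ 0.484  0.018 -0.049] 12.6833
yaw 8.500318315991214
shift [  0.66547521 -16.72568855  -0.30602104]
```

Emit:
play_rows --steps '[[[0,1,0],[0,0,0],10],[[0,2,0],[0,0,0],10],[[0,3,0],[0,0,0],10],[[0,4,0],[0,0,0],10]]'

```text
time: 13.02
position: [0.5036, -0.0265, 0.1837]
orientation: [[0.989, 0.148, -0.0], [0.148, -0.989, -0.0], [-0.0, -0.0, -1.0]]
contact_force: [0.4, 0.8, 1.4]
grip_width: 0.0197
gripper_force: 50.0
```

```bash
python3 t.py 33 .184
```

```text
[ 0.50360155 -0.02646008  0.18366929] [0.37 0.81 1.45] [0.481 0.042 0.016] 13.0167
yaw 8.502248508926076
shift [  0.70848767 -20.73758213  -0.33063816]
```

Emit:
play_rows --steps '[[[0,1,0],[0,0,0],10],[[0,2,0],[0,0,0],10],[[0,3,0],[0,0,0],10],[[0,4,0],[0,0,0],10]]'

```text
time: 13.35
position: [0.5042, -0.0304, 0.1837]
orientation: [[0.989, 0.148, 0.0], [0.148, -0.989, 0.0], [0.0, -0.0, -1.0]]
contact_force: [-1.0, 2.8, 1.8]
grip_width: 0.0199
gripper_force: 50.0
```

```bash
python3 t.py 33 .184
```

```text
[ 0.50420117 -0.03040125  0.18367779] [-1.01  2.77  1.83] [0.427 0.057 0.023] 13.35
yaw 8.499686180379705
shift [  0.69706    -24.72413117  -0.32197323]
```

Emit:
play_rows --steps '[[[0,1,0],[0,0,0],10],[[0,2,0],[0,0,0],10],[[0,3,0],[0,0,0],10],[[0,4,0],[0,0,0],10]]'

```text
time: 13.68
position: [0.5048, -0.0344, 0.1837]
orientation: [[0.989, 0.148, 0.0], [0.148, -0.989, 0.0], [0.0, -0.0, -1.0]]
contact_force: [0.3, 2.3, 2.0]
grip_width: 0.0194
gripper_force: 50.0
```

```bash
python3 t.py 33 .184
```

```text
[ 0.50479795 -0.03435386  0.18368881] [0.26 2.33 1.99] [ 0.528  0.067 -0.07 ] 13.6833
yaw 8.49929446057139
shift [  0.69085154 -28.72153687  -0.31115777]
```

Emit:
play_rows --steps '[[[0,1,0],[0,0,0],10],[[0,2,0],[0,0,0],10],[[0,3,0],[0,0,0],10],[[0,4,0],[0,0,0],10]]'

```text
time: 14.02
position: [0.5054, -0.0383, 0.1837]
orientation: [[0.989, 0.148, 0.0], [0.148, -0.989, 0.0], [0.0, -0.0, -1.0]]
contact_force: [-0.6, 2.0, 1.0]
grip_width: 0.0201
gripper_force: 50.0
```

```bash
python3 t.py 33 .184
```

```text
[ 0.50537532 -0.03832981  0.18367747] [-0.6   1.99  0.96] [0.427 0.073 0.   ] 14.0167
yaw 8.498604849537141
shift [  0.70705827 -32.7391592   -0.32235392]
```

Emit:
play_rows --steps '[[[0,1,0],[0,0,0],10],[[0,2,0],[0,0,0],10],[[0,3,0],[0,0,0],10],[[0,4,0],[0,0,0],10]]'

```text
time: 14.35
position: [0.506, -0.0423, 0.1837]
orientation: [[0.989, 0.148, -0.0], [0.148, -0.989, -0.0], [-0.0, -0.0, -1.0]]
contact_force: [-0.4, 2.5, 1.3]
grip_width: 0.02
gripper_force: 50.0
```

```bash
python3 t.py 33 .184
```

```text
[ 0.50595271 -0.04228671  0.18367324] [-0.42  2.55  1.35] [ 0.471  0.088 -0.068] 14.35
yaw 8.499283294089548
shift [  0.72120592 -36.73793851  -0.32675869]
```

Emit:
play_rows --steps '[[[0,1,0],[0,0,0],10],[[0,2,0],[0,0,0],10],[[0,3,0],[0,0,0],10],[[0,4,0],[0,0,0],10]]'

```text
time: 14.68
position: [0.5066, -0.0462, 0.1837]
orientation: [[0.989, 0.148, -0.0], [0.148, -0.989, 0.0], [-0.0, -0.0, -1.0]]
contact_force: [-0.3, 2.8, 0.9]
grip_width: 0.0201
gripper_force: 50.0
```

```bash
python3 t.py 33 .184
```

```text
[ 0.50655636 -0.04621761  0.18366306] [-0.31  2.85  0.88] [ 0.435  0.051 -0.024] 14.6833
yaw 8.503311481800328
shift [  0.70802207 -40.71482965  -0.33666242]
```

Emit:
play_rows --steps '[[[0,1,0],[0,0,0],10],[[0,2,0],[0,0,0],10],[[0,3,0],[0,0,0],10],[[0,4,0],[0,0,0],10]]'

```text
time: 15.02
position: [0.5072, -0.0502, 0.1837]
orientation: [[0.989, 0.148, 0.0], [0.148, -0.989, -0.0], [0.0, 0.0, -1.0]]
contact_force: [0.0, 1.6, 1.2]
grip_width: 0.0198
gripper_force: 50.0
```

```bash
python3 t.py 33 .184
```

```text
[ 0.50716176 -0.05020746  0.18369254] [0.   1.55 1.16] [ 0.385  0.104 -0.022] 15.0167
yaw 8.502277762281736
shift [  0.69845519 -44.75033761  -0.30997318]
```

Emit:
play_rows --steps '[[[0,1,0],[0,0,0],10],[[0,2,0],[0,0,0],10],[[0,3,0],[0,0,0],10],[[0,4,0],[0,0,0],10]]'

```text
time: 15.35
position: [0.5078, -0.0544, 0.1837]
orientation: [[0.989, 0.148, 0.0], [0.148, -0.989, -0.0], [0.0, 0.0, -1.0]]
contact_force: [0.4, -0.9, -1.3]
grip_width: 0.0199
gripper_force: 50.0
```

```bash
python3 t.py 33 .184
```

```text
[ 0.50780033 -0.05437119  0.18366482] [ 0.41 -0.91 -1.3 ] [-0.032 -0.01   0.005] 15.35
yaw 8.509637704460486
shift [  0.68881395 -48.9625081   -0.3551797 ]
```

The tip has dropped in: the vertical force and the friction torque are both gone. Next I'll find the well's far wall, then back off to centre the stem.

Emit:
play_rows --steps '[[[0,1,0],[0,0,0],10],[[0,1,0],[0,0,0],10]]'

```text
time: 15.52
position: [0.5078, -0.0552, 0.1835]
orientation: [[0.989, 0.148, -0.0], [0.148, -0.989, 0.0], [-0.0, -0.0, -1.0]]
contact_force: [-0.7, 1.2, -1.2]
grip_width: 0.0199
gripper_force: 50.0
```

```bash
python3 t.py 33 .184
```

```text
[ 0.50776832 -0.05521324  0.18349245] [-0.67  1.15 -1.16] [ 0.075  0.034 -0.038] 15.5167
yaw 8.491711155487957
shift [  0.82928664 -49.79097942  -0.50492971]
```

Emit:
play_rows --steps '[[[0,1,0],[0,0,0],10],[[0,1,0],[0,0,0],10]]'

```text
time: 15.68
position: [0.5079, -0.0561, 0.1835]
orientation: [[0.989, 0.148, -0.0], [0.148, -0.989, 0.0], [-0.0, -0.0, -1.0]]
contact_force: [0.7, -0.5, -1.7]
grip_width: 0.0199
gripper_force: 50.0
```

```bash
python3 t.py 33 .184
```

```text
[ 0.50793688 -0.05611097  0.18353836] [ 0.66 -0.5  -1.68] [-0.014  0.04   0.06 ] 15.6833
yaw 8.49894282655008
shift [  0.80158858 -50.70365306  -0.45937844]
```

Emit:
play_rows --steps '[[[0,1,0],[0,0,0],10],[[0,1,0],[0,0,0],10]]'

```text
time: 15.85
position: [0.5082, -0.0571, 0.1836]
orientation: [[0.989, 0.148, -0.0], [0.148, -0.989, -0.0], [-0.0, 0.0, -1.0]]
contact_force: [-0.5, -0.7, -1.5]
grip_width: 0.0198
gripper_force: 50.0
```

```bash
python3 t.py 33 .184
```

```text
[ 0.50816532 -0.05709126  0.1836375 ] [-0.51 -0.72 -1.49] [0.025 0.025 0.004] 15.85
yaw 8.500411681417336
shift [  0.72195855 -51.70690178  -0.3628023 ]
```

Emit:
play_rows --steps '[[[0,0.5,0],[0,0,0],10],[[0,0.5,0],[0,0,0],10]]'

```text
time: 16.02
position: [0.5083, -0.0575, 0.1837]
orientation: [[0.989, 0.148, 0.0], [0.148, -0.989, -0.0], [0.0, 0.0, -1.0]]
contact_force: [-0.3, 0.9, -1.3]
grip_width: 0.0198
gripper_force: 50.0
```

```bash
python3 t.py 33 .184
```

```text
[ 0.50826609 -0.05754591  0.18367776] [-0.26  0.93 -1.31] [-0.014 -0.024 -0.027] 16.0167
yaw 8.500936136951713
shift [  0.69001861 -52.1714357   -0.32366793]
```

Emit:
play_rows --steps '[[[0,0.7,0],[0,0,0],10],[[0,0.7,0],[0,0,0],10]]'

```text
time: 16.18
position: [0.5084, -0.0583, 0.1837]
orientation: [[0.989, 0.148, 0.0], [0.148, -0.989, 0.0], [0.0, 0.0, -1.0]]
contact_force: [-0.0, -0.4, -1.4]
grip_width: 0.0201
gripper_force: 50.0
```

```bash
python3 t.py 33 .184
```

```text
[ 0.50837664 -0.05826341  0.1836819 ] [-0.04 -0.4  -1.43] [0.068 0.015 0.022] 16.1833
yaw 8.49692320393023
shift [  0.68304753 -52.89745537  -0.31814361]
```

Emit:
play_rows --steps '[[[0,0.7,0],[0,0,0],10],[[0,0.7,0],[0,0,0],10]]'

```text
time: 16.35
position: [0.5085, -0.059, 0.1837]
orientation: [[0.989, 0.148, -0.0], [0.148, -0.989, 0.0], [-0.0, -0.0, -1.0]]
contact_force: [-0.3, -0.8, -1.6]
grip_width: 0.0198
gripper_force: 50.0
```

```bash
python3 t.py 33 .184
```

```text
[ 0.50846813 -0.05895262  0.18367598] [-0.29 -0.76 -1.58] [ 0.005  0.001 -0.034] 16.35
yaw 8.497905690881593
shift [  0.69529792 -53.59261452  -0.32269043]
```

Emit:
play_rows --steps '[[[0,0.7,0],[0,0,0],10],[[0,0.7,0],[0,0,0],10]]'

```text
time: 16.52
position: [0.5085, -0.0593, 0.1837]
orientation: [[0.989, 0.147, -0.0], [0.147, -0.989, 0.001], [-0.0, -0.001, -1.0]]
contact_force: [0.7, 3.0, -1.2]
grip_width: 0.0197
gripper_force: 50.0
```

```bash
python3 t.py 33 .184
```

```text
[ 0.50849145 -0.05933777  0.18365498] [ 0.74  3.03 -1.24] [0.651 0.041 0.019] 16.5167
yaw 8.478767215809329
shift [  0.71108006 -53.97742401  -0.3091175 ]
```

Emit:
play_rows --steps '[[[0,0.7,0],[0,0,0],10],[[0,0.7,0],[0,0,0],10]]'

```text
time: 16.68
position: [0.5085, -0.0597, 0.1836]
orientation: [[0.989, 0.147, -0.0], [0.147, -0.989, 0.001], [-0.0, -0.001, -1.0]]
contact_force: [0.2, 6.0, -0.4]
grip_width: 0.0195
gripper_force: 50.0
```

```bash
python3 t.py 33 .184
```

```text
[ 0.50850913 -0.05968947  0.18363635] [ 0.23  5.99 -0.42] [1.424 0.041 0.016] 16.6833
yaw 8.464218319143164
shift [  0.7316082  -54.32830509  -0.2904427 ]
```

Emit:
play_rows --steps '[[[0,-2,0],[0,0,0],10],[[0,-3.5,0],[0,0,0],10],[[0,-3.5,0],[0,0,0],10],[[0,-3.5,0],[0,0,0],10]]'

```text
time: 17.02
position: [0.5082, -0.0569, 0.1837]
orientation: [[0.989, 0.148, 0.0], [0.148, -0.989, -0.0], [0.0, 0.0, -1.0]]
contact_force: [-0.7, -0.3, -1.1]
grip_width: 0.0197
gripper_force: 50.0
```

```bash
python3 t.py 33 .184
```

```text
[ 0.5081847  -0.05687687  0.18369854] [-0.66 -0.35 -1.08] [0.005 0.008 0.007] 17.0167
yaw 8.519264362472184
shift [  0.68809291 -51.49740726  -0.31782313]
```

Emit:
play_rows --steps '[[[0,0,2],[0,0,0],10],[[0,0,4],[0,0,0],10],[[0,0,6],[0,0,0],10],[[0,0,8],[0,0,0],10],[[0,0,8],[0,0,0],10]]'

```text
time: 17.43
position: [0.5079, -0.0568, 0.1752]
orientation: [[0.989, 0.148, -0.001], [0.148, -0.989, 0.0], [-0.001, -0.0, -1.0]]
contact_force: [0.1, -0.1, -1.3]
grip_width: 0.0196
gripper_force: 50.0
```

```bash
python3 t.py 33 .184
```

```text
[ 0.50789149 -0.05682456  0.17515895] [ 0.06 -0.13 -1.34] [0.051 0.004 0.001] 17.4333
yaw 8.494843452102362
shift [  0.94147118 -51.40466599  -8.83060524]
```

Descent is free. I'll continue to just above home.

Emit:
play_rows --steps '[[[0,0,4],[0,0,0],10],[[0,0,8],[0,0,0],10],[[0,0,12],[0,0,0],10],[[0,0,16],[0,0,0],10],[[0,0,18],[0,0,0],10]]'

```text
time: 17.85
position: [0.5079, -0.0568, 0.1569]
orientation: [[0.989, 0.148, -0.001], [0.148, -0.989, 0.0], [-0.001, -0.0, -1.0]]
contact_force: [-0.6, 0.0, -0.8]
grip_width: 0.02
gripper_force: 50.0
```

```bash
python3 t.py 33 .184
```

```text
[ 0.50788884 -0.05677288  0.15694316] [-0.63  0.02 -0.82] [-0.013  0.004  0.001] 17.85
yaw 8.497761689977603
shift [  0.92367355 -51.35766154 -27.04533304]
```

Emit:
play_rows --steps '[[[0,0,1],[0,0,0],10],[[0,0,2],[0,0,0],10],[[0,0,2],[0,0,0],10]]'

```text
time: 18.1
position: [0.5081, -0.0568, 0.1555]
orientation: [[0.989, 0.148, -0.0], [0.148, -0.989, 0.0], [-0.0, -0.0, -1.0]]
contact_force: [-1.4, 0.6, -0.4]
grip_width: 0.0199
gripper_force: 50.0
```

```bash
python3 t.py 33 .184
```

```text
[ 0.5080553  -0.05679073  0.15550131] [-1.37  0.57 -0.45] [-0.043 -0.022 -0.006] 18.1
yaw 8.499469874637148
shift [  0.77666785 -51.39630745 -28.49371659]
```

Now the last bit, in small steps, until the collar bears on the cover.

Emit:
play_rows --steps '[[[0,0,0.5],[0,0,0],10],[[0,0,1],[0,0,0],10],[[0,0,1],[0,0,0],10]]'

```text
time: 18.35
position: [0.5083, -0.0568, 0.1551]
orientation: [[0.989, 0.148, 0.0], [0.148, -0.989, -0.0], [0.0, 0.0, -1.0]]
contact_force: [-0.5, 0.6, 2.1]
grip_width: 0.0197
gripper_force: 50.0
```

Emit:
play_rows --steps '[[[0,0,0.5],[0,0,0],10],[[0,0,1],[0,0,0],10],[[0,0,1],[0,0,0],10]]'

```text
time: 18.6
position: [0.5083, -0.0568, 0.155]
orientation: [[0.989, 0.148, 0.0], [0.148, -0.989, -0.0], [0.0, 0.0, -1.0]]
contact_force: [-4.9, 0.8, 16.1]
grip_width: 0.0196
gripper_force: 50.0
```

```bash
python3 t.py 33 .184
```

```text
[ 0.50826458 -0.05682063  0.15496624] [-4.88  0.8  16.1 ] [ 0.15   0.941 -0.005] 18.6
yaw 8.500175872920337
shift [  0.59436942 -51.45091256 -29.03887051]
```

The collar bears on the cover at TCP z = 0.155, exactly as expected. I'll relieve the pressure, open the fingers and go up.

Emit:
play_rows --steps '[[[0,0,-0.7],[0,0,0],10],[[0,0,-0.9],[0,0,0],10],[[0,0,-0.9],[0,0,0],20],[[0,0,-0.9],[0,0,0],24],[[0,0,-0.9],[0,0,0],30]]' --newtons 10

```text
time: 19.02
position: [0.5082, -0.0568, 0.1545]
orientation: [[0.989, 0.148, 0.0], [0.148, -0.989, -0.0], [0.0, 0.0, -1.0]]
contact_force: [-0.4, 0.0, -0.5]
grip_width: 0.0273
gripper_force: 0.0
```

Emit:
play_rows --steps '[[[0,0,0],[0,0,0],40],[[0,0,0],[0,0,0],50],[[0,0,0],[0,0,0],50],[[0,0,0],[0,0,0],50],[[0,0,0],[0,0,0],50]]'

```text
time: 19.43
position: [0.5081, -0.0568, 0.1545]
orientation: [[0.989, 0.148, -0.0], [0.148, -0.989, 0.0], [-0.0, -0.0, -1.0]]
contact_force: [0.0, -0.5, 0.1]
grip_width: 0.05
gripper_force: 0.0
```

Emit:
play_rows --steps '[[[0,0,-10],[0,0,0],50],[[0,0,-30],[0,0,0],50],[[0,0,-60],[0,0,0],50],[[0,0,-90],[0,0,0],50],[[0,0,-120],[0,0,0],50]]'

```text
time: 19.85
position: [0.5078, -0.0568, 0.2764]
orientation: [[0.989, 0.148, -0.0], [0.148, -0.989, 0.0], [-0.0, -0.0, -1.0]]
contact_force: [0.2, -0.2, 0.3]
grip_width: 0.0499
gripper_force: 0.0
```

Emit:
play_rows --steps '[[[0,-20,0],[0,0,0],50],[[0,-60,0],[0,0,0],50],[[0,-100,0],[0,0,0],50],[[0,-120,0],[0,0,0],50],[[0,-120,0],[0,0,0],50]]'

```text
time: 20.27
position: [0.4897, 0.0648, 0.2755]
orientation: [[0.989, 0.151, 0.001], [0.151, -0.989, 0.001], [0.001, -0.001, -1.0]]
contact_force: [0.0, 0.4, -1.0]
grip_width: 0.0499
gripper_force: 0.0
```

```bash
python3 - <<'E'
from h import *
c=arm.camera("scene"); t=arm.camera("top")
a=cv2.resize(c["color"][150:240,235:325,::-1],(400,400),interpolation=3); b=cv2.resize(t["color"][165:255,240:330,::-1],(400,400),interpolation=3)
cv2.imwrite("pics/end.png",np.hstack([a,b]))
P=[.5083,-.0568]
for cc,x0,y0,o in ((c,235,150,0),(t,240,165,400)): print([((proj(cc,P+[z])-[x0,y0]+.5)*400/90+[o,0]).round(0) for z in (.055,.061,.127)])
E
```

```text
[array([227., 226.]), array([227., 220.]), array([230., 148.])]
[array([563., 189.]), array([563., 188.]), array([569., 178.])]
```

View pics/end.png

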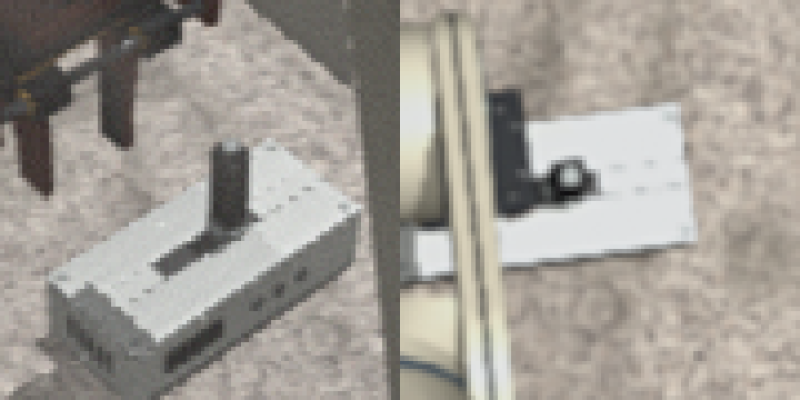

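The probe stands upright in the slot with its collar flat on the cover. Its top is at about (230, 148) in the left view, exactly where predicted, and the gripper is clear of it. I'm handing in the job.

```bash
python3 -c "
from workcell import arm
print(arm.sign_off())"
```

```text
the job is handed in; nothing more can be done
None
```

The probe slid from the slot's +y end, pressed in about 6–7 mm by my estimate, and dropped into the well. I pushed it home with its collar on the cover, let go, and handed in the job at about 20 s, without touching the timer or beaker.

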